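Select third gear on the prosthetics shop's finishing spindle

TASK

The gear lever of the blue finishing machine stands somewhere in the left leg of its H-shaped gate. With the fingertips, push it through the gate into the third slot (the far right one, marked with three red dots): bring it level with the cross slot, push it across to the right, then forward until it is fully home, and leave it there. Only push it: do not take the lever between the fingers, do not run it into the fourth slot, and do not disturb the things lying around the machine.

Things in the scene. Friction and masses are not known exactly. Their poses are not given: they have to be found in the camera images.
- gearbox: Blue finishing machine, bolted down. Origin: on the table, under the gate's centre. x points forward (away from the operator, to the motor), y to the operator's left, z up. Housing 190 x 170 mm (x, y) about the origin, top at 78 mm. The motor, 116 mm thick, 130 mm high, lies along y at x = 165 mm, y -110 to 124 mm, with a felt cone to y = -226 mm
- gate_centre (a point): Centre of the H's cross slot, on top of the 110 x 110 mm aluminium gate plate, 88 mm above the table; axes as the gearbox. Slots 14 mm wide, shaft 10 mm. Two legs along x, at y = +17 mm (left) and -17 mm (right), x from -23 to +23 mm, joined by the cross slot at x = 0. Far left slot: one red dot; near left: two; far right: three; near right: four
- slot_three (a point): Where the shaft's middle passes the gate plate when the lever is home in the third slot: (18, -17, 88) mm from the gearbox origin; axes as the gearbox
- lever_pivot (a point): The point about which the gear lever leans in all directions, 20 mm above the gearbox origin, hidden inside the housing; axes as the gearbox. The lever is stiff: about 1.5 N at the knob moves it, and it stays where it is left
- knob (a point): Centre of the orange pear-shaped knob on the steel lever: 33 mm across at its widest, reaching 20 mm above this point and 30 mm below it (there 18 mm across). z points up along the lever. It lies 148 mm from the pivot, so 168 mm above the table when upright, and moves 2.3 times as far as the shaft in the gate
- across (a joint): Sideways lean of the lever, rad: 0 upright, positive to the right (gearbox -y). Left leg -0.23 to -0.30 (start -0.28 to -0.26), right leg +0.23 to +0.30. It passes between the legs only while fore is within about 0.03 of 0 (rounded corners guide it in a little). The knob lies at gearbox y = -148 mm x sin(across) x cos(fore)
- fore (a joint): Fore-and-aft lean of the lever, rad: 0 level with the cross slot, positive forward (gearbox +x). About +0.28 is fully home in slot one or three, -0.28 in two or four. Start: from -0.26 to +0.26. The knob lies at gearbox x = 148 mm x sin(fore), and 20 mm + 148 mm x cos(across) x cos(fore) above the table
- foot: bystander: loose cream prosthetic foot blank, 240 x 75 mm, 92 mm high, lying right of the gearbox; origin at its underside
- socket: bystander: loose frosted white socket cup, 100 mm across, 150 mm tall, standing left of the gearbox; origin at its underside
- jar: bystander: loose jar with a steel cap, 56 mm across, 75 mm tall, standing left of the gearbox; origin at its underside
- screwdriver: bystander: loose screwdriver with orange handle, 190 mm long, lying in front of the gearbox; origin at its underside

How it is judged:
By the outcome, as a careful person would: the job done as asked, in the order asked, and still so for the second after the job is handed in, with the robot touching nothing.
It also fails if it takes over 64 s, if anything falls off the work surface, if the arm or the gripper's body presses on something with over 40 N, if the wrist force passes 120 N, or if a joint passes its speed limit or range.

ROBOT

A 6-joint arm with a two-finger parallel gripper is mounted at the origin on the work surface. World frame = base frame: x ahead of the robot, y to its left, z up, the work surface at z = 0. Lengths are in m, angles in degrees, forces in N, time in s.
With the tool pointing down it reaches from about 0.375 to 0.925 m from the base axis. Payload 5.7 kg.
Tool frame: the origin (TCP) lies on the mounting face of the last link; the fingertips stand manip.tips_ahead ahead of it and the grasp point (between the pads) lies 155 mm ahead of it (manip.tips_ahead is the distance from the TCP to the fingertips, in m); z points along the fingers, y is the direction in which the jaws open and shut (so a half turn about z gives the same grasp; the last joint's range is limited). The gripper opens to 85 mm and grips with 20 to 120 N. Pads are 22 mm wide; open, the fingers measure 114 mm over their backs; the gripper's body (76 mm by 85 mm) begins 54 mm behind the grasp point. The pads swing forward as they close: fully open they stand 13 mm farther back than shut.
Start: joints at [62.848, 20.558, 86.54, -0, 72.909, -6.595], TCP at [0.211, 0.562, 0.405] pointing down, gripper open.
Joint ranges: [-170.27, 170.27], [-57.76, 135], [12.27, 136.19], [-55.21, 235.2], [11.17, 155.16], [-170.74, 170.74]. Speed limits (degrees/s): [136.94, 136.94, 180, 180, 180, 180].

INTERFACE

Orientations are given as [roll, pitch, yaw] about the fixed x, y, z axes, in that order (R = Rz(yaw) Ry(pitch) Rx(roll)).
In Python, from plant import manip gives the robot as it stands. Calls block until the motion is done:
- manip.move_to(position, orientation): joint-space move of the TCP to a pose.
- manip.move_l(position, rot=None, v=0.15, f_stop=None): straight line of the TCP; rot=None keeps the orientation; v is the mean speed in m/s. With f_stop (N) it stops when the force on the tool has changed by that much, and returns True; else False.
- manip.set_joints(angles): joint-space move.
- manip.set_gripper(opening, newtons=None): opening from 0.0 (shut) to 1.0 (fully open); newtons is the grip in N (None keeps the last); returns when the fingers have stopped.
- manip.hold(seconds).
- manip.inverse_kinematics(position, orientation): joint angles nearest the present ones, or None.
- manip.camera(name): name is "side" or "top"; returns a dict with "color" (480x640x3 uint8, red, green, blue), "z_map" (480x640 float32, m along the optical axis (not along the pixel's ray), 0 where there is no reading), "fx", "fy", "cx", "cy" (pixels), "R" (3x3) and "t" (3): a world point X has camera coordinates R X + t. Camera axes: x right, y down, z forward; pixel columns grow to the right and rows downward; lengths in m; the calibration is good to about 2 mm. A picture is of the moment at which its call begins.
A pose or a line that the arm cannot do raises manip.MotionError and nothing moves.
- manip.close_job(): hands the job in, once; it reports no verdict.
Readings, each from a call of its own:
- manip.current_clock(): time.
- manip.current_q(): joint angles.
- manip.current_dq(): joint speeds.
- manip.current_effort(): joint torques, N m.
- manip.current_position(): TCP position.
- manip.current_ee_rot(): TCP orientation.
- manip.current_ft_force(): force on the tool from outside, world axes, zero at the start.
- manip.current_ft_torque(): the same for the moment, N m.
- manip.current_finger_gap(): opening from 0.0 (shut) to 1.0 (fully open).
Only numpy, scipy, OpenCV 4.12 (cv2) and the standard library are available. Lean on these libraries where they do the work, as an engineer would, in place of code of your own. Each camera call takes 0.05 s, during which the arm holds its last target. There are 200 camera calls.

## Working session

There is one attempt and no reset: what is moved stays moved. The work goes in short steps, each a Python script; the robot and the scene stay as the last script left them, time stands still between calls to the robot, and variables do not carry over. Pictures are saved under pics/ and viewed, about 8 in all and at most 12, crops included, and the job is handed in when it is done.

```bash
mkdir -p pics; ls
python3 - <<'E'
from plant import manip
import cv2,numpy as np
for n in("top","side"):
    c=manip.camera(n); cv2.imwrite(f"pics/{n}0.png",c["color"][:,:,::-1]); np.savez(f"/tmp/{n}0.npz",**c)
    print(n,c["fx"],c["cx"],c["cy"],c["R"].round(3).tolist(),np.round(-c["R"].T@c["t"],3))
print(manip.tips_ahead,manip.current_position(),manip.current_ee_rot(),manip.current_clock())
E
```

```text
pics
top 456.25294782265524 320.0260094639919 241.1944558639364 [[-0.022, -1.0, 0.019], [-0.991, 0.019, -0.13], [0.129, -0.021, -0.991]] [0.422 0.068 0.999]
side 459.7584635740076 319.87327066080496 235.62792260587963 [[0.997, -0.081, 0.01], [-0.037, -0.564, -0.825], [0.072, 0.822, -0.565]] [ 0.466 -0.585  0.575]
0.1734 [0.21053936 0.56149176 0.40394015] [-1.79904096e+02 -1.15055804e-02  1.59442482e+02] 0.1
```

View pics/top0.png

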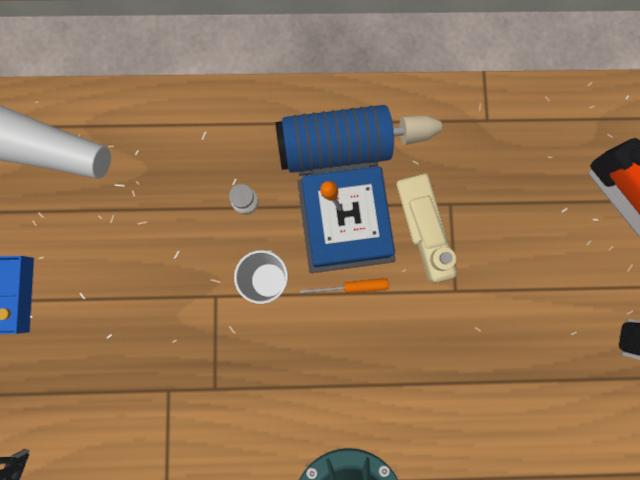

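View pics/side0.png

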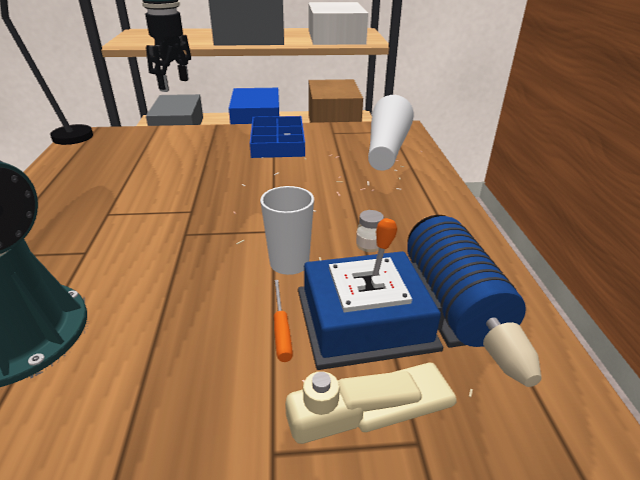

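The top view shows the gate plate at about (348,213) and the knob at (329,190), so the lever is forward in the left leg. In the side view the knob is at (386,233). A grey nozzle hangs at left-front, at top (100,160), and I'll keep clear of it.

```bash
cat > h.py <<'E'
import numpy as np, cv2
def ray(c,uv):
    d=c["R"].T@np.array([(uv[0]-c["cx"])/c["fx"],(uv[1]-c["cy"])/c["fy"],1.]); return -c["R"].T@c["t"],d/np.linalg.norm(d)
def onz(c,uv,z):
    o,d=ray(c,uv); return o+d*(z-o[2])/d[2]
def tri(c1,u1,c2,u2):
    o1,d1=ray(c1,u1);o2,d2=ray(c2,u2)
    s=np.linalg.lstsq(np.c_[d1,-d2],o2-o1,rcond=None)[0]
    p,q=o1+s[0]*d1,o2+s[1]*d2; return (p+q)/2,np.linalg.norm(p-q)
def blob(c,kind,roi):
    h=cv2.cvtColor(c["color"],cv2.COLOR_RGB2HSV)
    m=cv2.inRange(h,(5,200,110),(16,255,255)) if kind=="orange" else cv2.inRange(h,(0,0,185),(180,40,255))
    k=np.zeros_like(m);x0,y0,x1,y1=roi;k[y0:y1,x0:x1]=m[y0:y1,x0:x1]
    return max(cv2.findContours(k,cv2.RETR_EXTERNAL,cv2.CHAIN_APPROX_NONE)[0],key=cv2.contourArea)
def cen(ct):
    m=cv2.moments(ct); return np.array([m["m10"],m["m01"]])/m["m00"]
def quad(ct):
    hull=cv2.convexHull(ct); return cv2.approxPolyN(hull,4,ensure_convex=True).reshape(-1,2) if hasattr(cv2,"approxPolyN") else cv2.boxPoints(cv2.minAreaRect(hull))
E
python3 - <<'E'
from h import *
T=dict(np.load("/tmp/top0.npz"));S=dict(np.load("/tmp/side0.npz"))
rt=(310,175,390,255);rs=(320,245,420,315)
qt=quad(blob(T,"w",rt)).astype(float);qs=quad(blob(S,"w",rs)).astype(float)
print(qt.tolist(),qs.tolist())
P=np.array([onz(T,u,.088) for u in qt]);Q=np.array([onz(S,u,.088) for u in qs])
print(P.round(4).tolist());print(Q.round(4).tolist())
print("sides",[np.linalg.norm(P[i]-P[i-1]).round(4) for i in range(4)],[np.linalg.norm(Q[i]-Q[i-1]).round(4) for i in range(4)])
for i in range(4):
    j=np.argmin(np.linalg.norm(Q-P[i],axis=1)); print(*tri(T,qt[i],S,qs[j]))
kt=blob(T,"orange",(300,170,345,205));ks=blob(S,"orange",(360,210,405,255))
print("knob",cv2.boundingRect(kt),cv2.boundingRect(ks),cen(kt),cen(ks),*tri(T,cen(kt),S,cen(ks)))
# depth cross-check & bystanders
for n,C,roi in(("T",T,rt),("S",S,rs)):
    v,u=np.mgrid[roi[1]:roi[3],roi[0]:roi[2]];z=C["z_map"][v,u]
    X=np.stack([(u-C["cx"])/C["fx"]*z,(v-C["cy"])/C["fy"]*z,z],-1);W=(X-C["t"])@C["R"]
    m=(abs(W[...,2]-.088)<.006)&(z>0);print(n,W[m].mean(0),np.median(W[m][:,2]))
for nm,u,z in(("motor l",(285,140),.07),("nozzle tip",(100,160),.2)):
    print(nm,onz(T,u,z),T["z_map"][u[1],u[0]])
E
```

```text
[[379.0, 236.0], [325.0, 243.0], [318.0, 191.0], [370.0, 184.0]] [[412.0, 299.0], [344.0, 307.0], [329.0, 264.0], [390.0, 257.0]]
[[0.5488, -0.0716, 0.088], [0.5367, 0.038, 0.088], [0.6441, 0.0498, 0.088], [0.6569, -0.0573, 0.088]]
[[0.6584, -0.0614, 0.088], [0.5499, -0.0719, 0.088], [0.5374, 0.036, 0.088], [0.6465, 0.0486, 0.088]]
sides [np.float64(0.1091), np.float64(0.1103), np.float64(0.108), np.float64(0.1078)] [np.float64(0.1107), np.float64(0.1091), np.float64(0.1086), np.float64(0.1099)]
[ 0.54937563 -0.07165934  0.08774336] 0.001093219896484405
[0.53722413 0.03794539 0.08645578] 0.0007152359442577779
[0.64557298 0.04966217 0.08700959] 0.002459567556045063
[ 0.65877012 -0.0578673   0.08457361] 0.0019119874123858522
knob (321, 182, 17, 18) (377, 218, 20, 31) [328.99371069 190.37264151] [385.68994955 232.54365541] [0.62905709 0.03016694 0.15317489] 4.90860916160597e-05
T [ 0.59223258 -0.01427521  0.0872008 ] 0.08725151256477351
S [ 0.59807804 -0.01673198  0.08738741] 0.08750026211410412
motor l [0.75991849 0.11680638 0.07      ] 0.9015477
nozzle tip [0.68044704 0.4415785  0.2       ] 0.9428276
```

```bash
cat >> h.py <<'E'
from plant import manip
C=np.array([.5973,-.0112]);YAW=6.3;a=np.radians(YAW);G=np.array([[np.cos(a),-np.sin(a)],[np.sin(a),np.cos(a)]])
ROT=[180,0,YAW-180]
def pose(x,y,z): return [*(C+G@np.array([x,y])/1000),z/1000+manip.tips_ahead]   # fingertip, gearbox mm
def go(x,y,z,v=.12,f=None): return manip.move_l(pose(x,y,z),v=v,f_stop=f)
def tip():
    p=np.array(manip.current_position()); return np.r_[G.T@(p[:2]-C),p[2]-manip.tips_ahead].round(4)*1000
def knob(rt=(300,160,400,235),rs=(340,195,430,262),save=None):
    T,S=manip.camera("top"),manip.camera("side")
    if save:
        cv2.imwrite(f"pics/{save}.png",np.hstack([cv2.resize(I["color"][y0:y1,x0:x1,::-1],(400,400)) for I,(x0,y0,x1,y1) in((T,(280,120,420,260)),(S,(300,180,460,340)))]))
    p,e=tri(T,cen(blob(T,"orange",rt)),S,cen(blob(S,"orange",rs)))
    g=G.T@(p[:2]-C); f=np.arcsin(g[0]/.148); ac=-np.arcsin(g[1]/.148/np.cos(f))
    print("knob mm",(g*1000).round(1),(p[2]*1000).round(1),"err",round(e*1000,2),"fore",f.round(3),"across",ac.round(3),"t",manip.current_clock())
E
python3 - <<'E'
from h import *
manip.set_gripper(0.0,20); print(manip.tips_ahead,manip.current_finger_gap())
P=pose(78,40,230)
print(manip.inverse_kinematics(P,ROT))
manip.move_to(P,ROT); print(tip(),manip.current_ee_rot(),manip.current_ft_force())
go(78,38,200); knob(save="a1")
E
```

```text
0.1734 -0.001137356553032862
[ -2.72071272  26.50180788  77.05094276   0.          76.44724936
 -99.02071272]
[ 77.9  40.9 230. ] [ 1.79981861e+02 -2.80607962e-03 -1.73645228e+02] [-0.61420869 -0.35110066  0.04387244]
knob mm [39.  38.2] 153.1 err 5.17 fore 0.267 across -0.271 t 3.8417
```

View pics/a1.png

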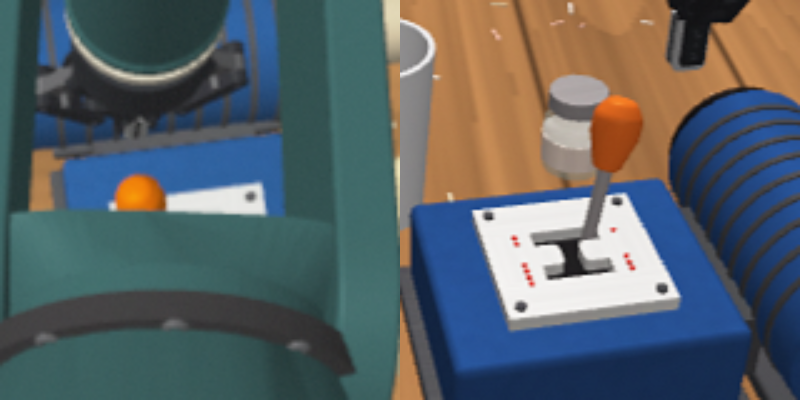

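The fingers are shut above and in front of the knob, clear of the motor. The knob is at about (615,130) in the right half. The arm hides part of the top view, so I'll also use the side ray cut with the sphere about the pivot.

```bash
cat >> h.py <<'E'
def sknob(rs=(340,195,430,262),r=.143,save=None):
    S=manip.camera("side"); o,d=ray(S,cen(blob(S,"orange",rs))); w=o-np.r_[C,.020]
    b=w@d; disc=b*b-(w@w-r*r); c=w+d*(-b-np.sqrt(max(disc,0))); c2=w+d*(-b+np.sqrt(max(disc,0)))
    if save: cv2.imwrite(f"pics/{save}.png",cv2.resize(S["color"][180:340,300:460,::-1],(480,480)))
    for q in (c,c2):
        g=G.T@q[:2]; f=np.arcsin(g[0]/r); print("side: fore",f.round(3),"across",-np.arcsin(g[1]/r/np.cos(f)).round(3),"z",(q[2]+.02).round(3))
E
python3 - <<'E'
from h import *
sknob()
go(78,38,137)
f0=np.array(manip.current_ft_force())
print(go(35,38,137,.05,20),tip(),np.array(manip.current_ft_force())-f0)
sknob(save="b1")
E
```

```text
side: fore 0.256 across -0.278 z 0.153
side: fore 0.403 across -0.748 z 0.116
False [ 34.9  38.  136.8] [ 0.34698911  0.19912486 -0.01539611]
side: fore 0.05 across -0.269 z 0.158
side: fore 0.218 across -0.885 z 0.108
```

View pics/b1.png

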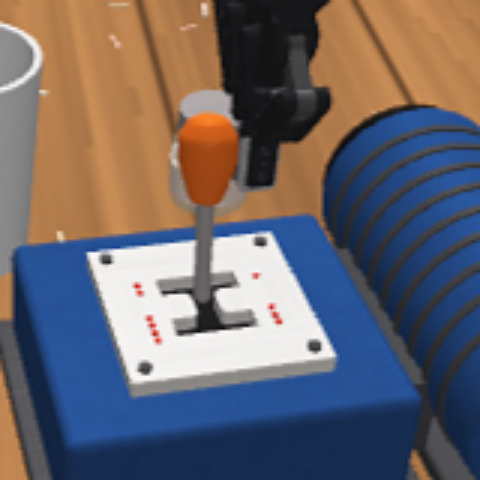

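The push works. The fingertip touches the knob's front at (240,165), and the shaft sits nearly level with the cross slot. By both the geometry and the measured 0.05 rad, about 7 mm remains.

Run:
```python
from h import *
print(go(27.8,38,137,.04,20),tip()); sknob()
go(45,38,137); sknob(); go(45,38,215)
go(0,90,215); sknob(save="c1"); knob()
```

```text
False [ 27.5  38.  136.9]
side: fore 0.002 across -0.27 z 0.158
side: fore 0.169 across -0.911 z 0.106
side: fore -0.0 across -0.27 z 0.158
side: fore 0.167 across -0.912 z 0.106
side: fore -0.0 across -0.27 z 0.158
side: fore 0.167 across -0.912 z 0.106
knob mm [-0.1 38.7] 157.3 err 0.48 fore -0.0 across -0.264 t 8.025
```

View pics/c1.png

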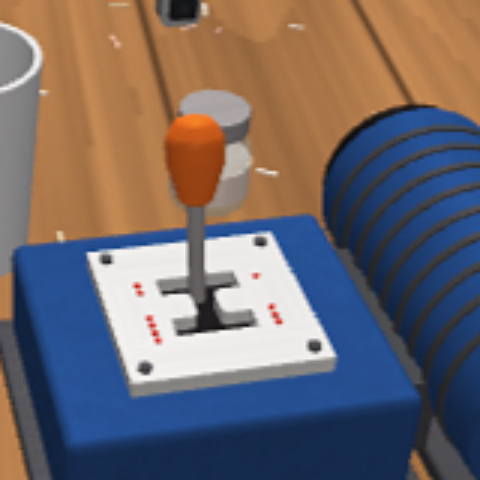

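The lever is level: fore is about 0.00 in both views and the shaft is opposite the cross slot. Next I push it to the right.

Run:
```python
from h import *
go(0,90,137); 
print(go(0,20,137,.05,12),tip()); sknob()
print(go(0,-8,137,.05,12),tip(),manip.current_ft_force()); sknob(save="d1")
```

```text
True [  0.5  68.  138. ]
side: fore 0.002 across -0.25 z 0.159
side: fore 0.18 across -0.931 z 0.104
True [  1.1  62.7 139.4] [-1.4017492   2.12659452  4.52340895]
side: fore 0.007 across -0.216 z 0.16
side: fore 0.204 across -0.963 z 0.1
```

View pics/d1.png

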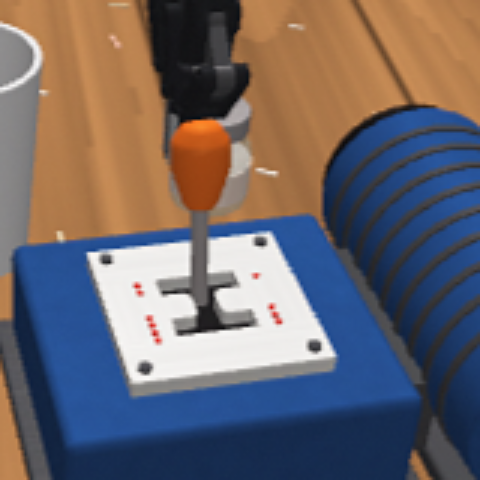

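The push stalled at 12 N, with the tip lifted 2 mm. The broad knuckle side of the fingers, at (225,80), is riding on the leaning knob's top. I'll back off, turn the gripper 90° so its narrow side leads as in the first push, and retry.

Run:
```python
from h import *
go(0,95,138); go(0,95,215)
R2=[180,0,96.3]
print(manip.inverse_kinematics(pose(0,90,215),R2))
manip.move_to(pose(0,90,215),R2); sknob()
go(0,90,140); print(tip(),manip.current_ee_rot())
for y in (45,20,-5):
    print(go(0,y,140,.05,12),tip(),np.round(manip.current_ft_force(),1)); sknob()
sknob(save="e1")
```

```text
[ 9.11679190e-01  2.08017683e+01  8.86307034e+01 -2.54444375e-14
  7.05675282e+01 -5.38832081e+00]
side: fore 0.006 across -0.219 z 0.16
side: fore 0.201 across -0.961 z 0.1
[  0.3  90.  140.5] [1.79951065e+02 5.79519400e-03 9.63044491e+01]
False [ -0.   45.  139.9] [ 0.4 -0.6  0.4]
side: fore 0.008 across -0.123 z 0.162
side: fore 0.255 across -1.06 z 0.088
False [-1.000e-01  1.960e+01  1.399e+02] [-0.6 -0.2 -0.4]
side: fore 0.009 across 0.051 z 0.163
side: fore 0.351 across -1.258 z 0.061
False [  0.   -5.4 140. ] [0.7 0.6 0.1]
side: fore 0.029 across 0.175 z 0.161
side: fore 0.439 across -1.401 z 0.042
side: fore 0.029 across 0.175 z 0.161
side: fore 0.439 across -1.401 z 0.042
```

View pics/e1.png

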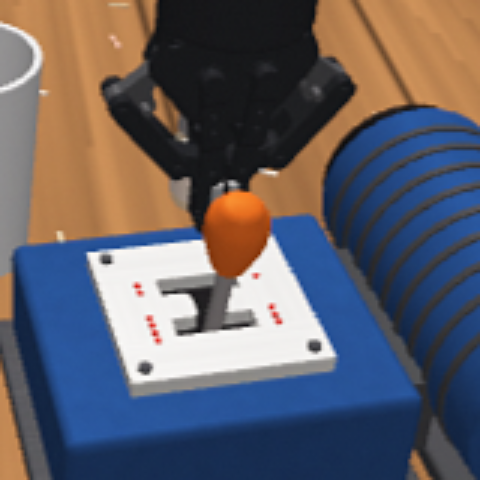

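The lever is crossing. It's now past centre, leaning right at about +0.17 with fore about +0.03, and the force is low. I continue into the right leg.

Run:
```python
from h import *
print(go(0,-18,140,.05,12),tip(),np.round(manip.current_ft_force(),1)); sknob()
go(0,5,140); go(0,5,215); manip.move_to(pose(-75,20,215),ROT); 
sknob(save="f1");
```

```text
True [ -0.2 -14.4 139.5] [0.5 5.  3.9]
side: fore 0.036 across 0.208 z 0.16
side: fore 0.465 across -1.441 z 0.037
side: fore 0.038 across 0.205 z 0.16
side: fore 0.465 across -1.435 z 0.037
```

View pics/f1.png

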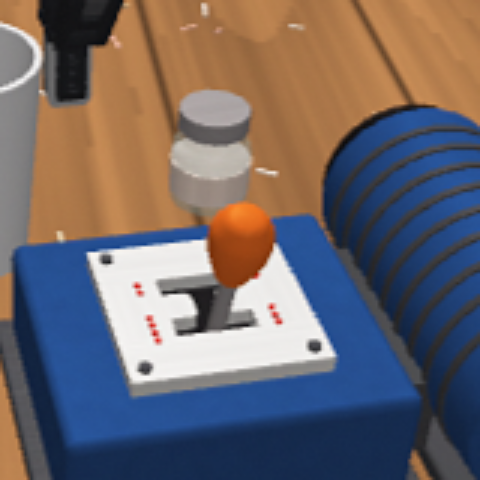

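Run:
```python
from h import *
go(-40,130,225,.2); knob(rt=(330,170,400,250),rs=(340,195,430,290),save="g1"); sknob(rs=(340,195,430,290))
```

```text
knob mm [  1.  -40.5] 159.0 err 0.41 fore 0.006 across 0.277 t 19.7
side: fore 0.013 across 0.275 z 0.158
side: fore 0.468 across -1.545 z 0.023
```

View pics/g1.png

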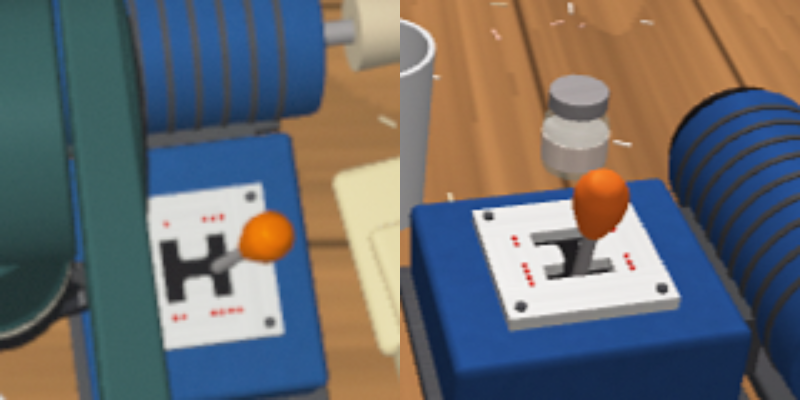

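The earlier crop window cut the knob off, which biased the side numbers. The full view puts the lever in the right leg at across +0.277, fore about +0.01, with the knob at (267,237) in the left half. Now I push it forward.

Run:
```python
from h import *
rs=(340,195,440,300)
go(-75,60,225,.2); go(-75,-40,225,.2); go(-75,-40,138)
print(tip(),manip.current_ee_rot())
for x in (-5,12,28):
    r=go(x,-40,138,.05,12); print(r,tip(),np.round(manip.current_ft_force(),1)); sknob(rs)
    if r: break
sknob(rs,save="i1")
```

```text
[-74.6 -39.8 138.5] [-1.79983218e+02  5.74199070e-02 -1.73679070e+02]
False [ -5.1 -40.  137.9] [-1.8 -0.4  0.1]
side: fore 0.164 across 0.318 z 0.154
side: fore 0.673 across -1.518 z 0.026
False [ 11.5 -39.8 137.2] [-5.9 -0.5  0.8]
side: fore 0.283 across 0.313 z 0.151
side: fore 0.808 across -1.417 z 0.035
True [ 12.8 -39.6 136.4] [-3.2 -0.4  1.5]
side: fore 0.288 across 0.313 z 0.15
side: fore 0.813 across -1.413 z 0.035
side: fore 0.286 across 0.313 z 0.15
side: fore 0.812 across -1.415 z 0.035
```

View pics/i1.png

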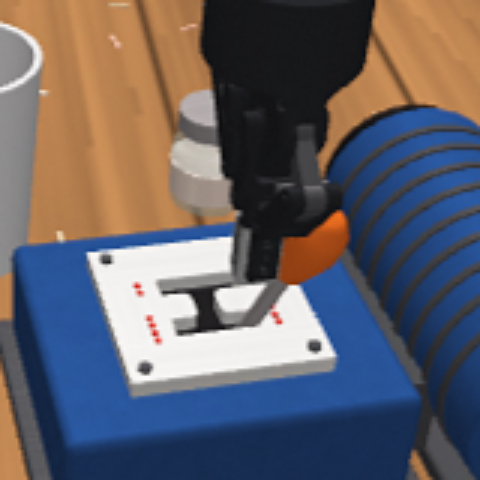

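The end stop was felt at 12 N and the shaft is at the far end of the right leg. I retreat straight back, then check from clear of the gate.

Run:
```python
from h import *
go(-60,-40,138); go(-60,-40,225,.2); go(-40,130,240,.2)
knob(rt=(330,150,400,250),rs=(340,195,440,300),save="j1")
T=manip.camera("top");S=manip.camera("side")
for n,c in(("top",T),("side",S)):
    o=np.load(f"/tmp/{n}0.npz")["color"]
    d=(cv2.absdiff(o,c["color"]).max(2)>40).astype(np.uint8)
    for nm,(x0,y0,x1,y1) in {"top":{"foot":(398,175,460,285),"driver":(300,278,392,296)},"side":{"foot":(285,365,458,442),"driver":(270,280,298,362),"socket":(258,185,302,275),"jar":(355,210,374,250)}}[n].items(): print(n,nm,d[y0:y1,x0:x1].sum())
```

```text
knob mm [ 38.  -38.5] 153.7 err 0.22 fore 0.26 across 0.272 t 26.7167
top foot 0
top driver 492
side foot 0
side driver 0
side socket 0
side jar 0
```

View pics/j1.png

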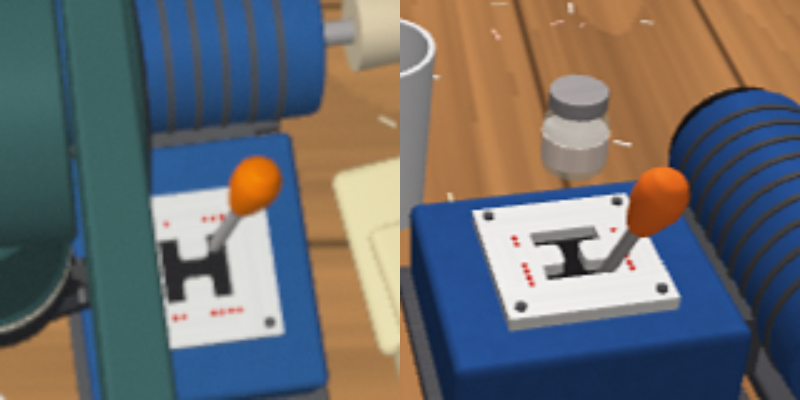

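The lever is in slot three at fore about 0.26–0.27, which is slightly under the nominal 0.28. I push once more, more firmly, to be sure it's against the stop.

Run:
```python
from h import *
go(-75,60,225,.2); go(-75,-40,225,.2); go(-75,-40,140); go(0,-40,140)
f0=np.array(manip.current_ft_force())
print(go(30,-40,140,.04,22),tip(),np.round(manip.current_ft_force()-f0,1))
manip.hold(.3); print(tip(),np.round(manip.current_ft_force()-f0,1))
go(-60,-40,140); go(-60,-40,225,.2); go(-40,130,240,.2)
knob(rt=(330,150,400,250),rs=(340,195,440,300),save="k1")
manip.move_to(pose(-60,250,240),ROT)
T=manip.camera("top"); o=np.load("/tmp/top0.npz")["color"]
d=(cv2.absdiff(o,T["color"]).max(2)>40)
for nm,(x0,y0,x1,y1) in {"foot":(398,175,460,285),"driver":(325,278,392,296)}.items(): print(nm,d[y0:y1,x0:x1].sum())
knob(rt=(330,150,400,250),rs=(340,195,440,300))
```

```text
True [ 15.3 -39.9 139. ] [-4.5 -0.2  2.6]
[ 14.9 -39.8 138.7] [-3.8 -0.7  3.3]
knob mm [ 38.  -38.5] 153.7 err 0.21 fore 0.26 across 0.272 t 32.9333
foot 0
driver 0
knob mm [ 38.  -38.5] 153.7 err 0.21 fore 0.26 across 0.272 t 33.6333
```

```bash
python3 -c "
from plant import manip
manip.close_job(); print(manip.current_clock())"
```

```text
the job is handed in; nothing more can be done
the job is handed in; nothing more can be done
```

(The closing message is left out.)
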